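# Wedge the tilting medicine tray level

### The job

The red tray has sagged at its front edge. Pick up the wooden wedge, slide its thin end squarely under the middle of that edge and push it in gently until the tray is level and you feel it snug against its brass stops, without forcing it. Let go of the wedge and leave it there; do not touch the tray itself, and leave the dishes, stopper and pill crusher alone.

Things in the scene. Friction and masses are not known exactly. Their poses are not given: they have to be found in the camera images.
- stand: Fixed dark wooden stand. Origin at table height under the middle of the tray's front edge; x points from that edge back to the hinge (the way the wedge is pushed), y left along the edge, z up. It stands up to 2 mm higher or lower each time, so the gap differs and is known only roughly. Two brass stop brackets, 52 mm high, at the tray's front corners, 154 mm either side of the middle.
- tray: Red tray, 262 mm deep, 288 wide, 0.6 kg with its case (80 tall, 125 behind the edge), rim 32 above its front edge's underside, hinged 250 behind it. Origin: lowest mid-point of that edge, a 12 mm round bar; about 6 mm over the table at first (nose-down 0.045 rad), 17 when level (each +-2). Stiff stops halt it level: push on the wedge, 2 to 11 N before, then climbs about 5 N per mm; +8 N is snug.
- wedge: Loose pale wooden wedge, 70 g, 115 mm long (x, thin end at +x), 40 wide (y), flat underside; origin on the underside at half length. The top slopes from 3 mm at the thin end to 21 mm at 90 mm behind it (1 in 5). The last 25 mm carry an upright grip block 26 wide (y), 25 long (x), 48 tall, its middle at x = -45, its flat rear face at x = -57.5 mm. Starts flat on the table, left or right.
- wedge_tip (a point): Middle of the thin end of the wedge, at its underside (x = +57.5 mm on the wedge).
- dish_a: Indigo porcelain dish, 84 mm across, 22 mm high, loose on the table on the side opposite the wedge. Origin under its centre. Leave alone.
- dish_b: A second such dish, right of the tray. Leave alone.
- stopper: Green glass pitcher stopper, 42 mm across, 58 mm tall, standing on the table in front of the tray, left of the wedge's way. Origin under its centre. Leave alone.
- crusher: Steel pill crusher, 46 mm across, 84 mm tall, left of the tray. Origin under its centre. Leave alone.
Not all that is in view belongs to the job. There is more than one size of the wedge; the job needs the middle-sized.

How it is judged (in metres and radians):
On the way, in this order (a step that is already met when the one before it is completed fails the run):
1. the thin end of the wedge is under the middle of the front edge, wedge flat on the table (x of wedge_tip in the frame of stand between 0.012 and 0.06 m and angle between wedge's own z axis and vertical below 0.08 rad and height (world z) of wedge_tip below 0.006 m and y of wedge_tip in the frame of stand between -0.04 and 0.04 m), for 0.1 s.
2. the wedge has raised the tray to level (angle between tray's own z axis and vertical below 0.006 rad and contact force between wedge and tray above 1 N), for 0.2 s.
At the end, for the whole second after the job is handed in: The tray is level to 0.3 degrees, the wedge lies flat and still on the table, within 25 mm of the middle of the edge and square to it to 11 degrees, and is snug: tray and wedge press on each other with more than 5 N (the tray's own weight gives 2 to 4.5 N) (angle between tray's own z axis and vertical below 0.005 rad and contact force between wedge and tray above 5 N and y of wedge in the frame of stand between -0.025 and 0.025 m and angle between the x axis of wedge and the x axis of stand, either way round below 0.2 rad and angle between wedge's own z axis and vertical below 0.05 rad and linear speed of wedge below 0.01 m/s); the robot touches nothing.
It fails at once if the wedge is forced: more than 20 N between wedge and tray (contact force between wedge and tray above 20 N).
It fails at once if the robot pushes on the tray (contact force between any of the arm, the fingers and tray above 2 N).
It fails at once if a bystander is disturbed (distance of any of dish_a, dish_b, stopper, crusher from where it was at the start of the episode above 0.015 m or angle between any of stopper, crusher's own z axis and vertical above 0.3 rad).
It also fails if it takes over 66 s, if anything falls off the work surface, if the arm or the gripper's body presses on something with over 40 N, if the wrist force passes 120 N, or if a joint passes its speed limit or range.

### The arm

A 6-joint arm with a two-finger parallel gripper is mounted at the origin on the work surface. World frame = base frame: x ahead of the robot, y to its left, z up, the work surface at z = 0. Lengths are in m, angles in degrees, forces in N, time in s.
With the tool pointing down it reaches from about 0.4 to 0.825 m from the base axis. Payload 7 kg.
Tool frame: the origin (TCP) lies at the very end of the fingers, on their centre line; the grasp point (between the pads) lies 19 mm behind it; z points along the fingers, y is the direction in which the jaws open and shut (so a half turn about z gives the same grasp; the last joint's range is limited). The gripper opens to 88 mm and grips with 3 to 60 N. Pads are 19 mm wide; open, the fingers measure 130 mm over their backs; the gripper's body (78 mm by 193 mm) begins 47 mm behind the grasp point.
Start: joints at [90.82, 20.546, 0.682, 0, -70.136, -16.507], TCP at [0.183, 0.65, 0.189] pointing down, gripper open.
Joint ranges: [-176.03, 176.03], [-82.01, 121.73], [-58.28, 71.71], [-173.87, 95.51], [-174.79, -0.11], [-173.66, 173.66]. Speed limits (degrees/s): [136.94, 136.94, 172.46, 180, 180, 180].

### API

Orientations are given as [roll, pitch, yaw] about the fixed x, y, z axes, in that order (R = Rz(yaw) Ry(pitch) Rx(roll)).
In Python, from plant import telemetry, snapshot, calibration, workorder gives the robot as it stands. The module is installed in compiled form; this text tells all that it offers.
- The arm moves only by the tool step_arm, never from a script. Its argument "plan" is text: rows parted by semicolons, each of 7 numbers parted by spaces: the finger opening in cm, from 0 to 8.76, then the shift along the tool's x, y, z in cm, then the turn, a rotation vector about the tool's x, y, z in degrees. A call has 1 to 12 rows; each row shifts and turns the commanded pose from where the row before left it, along the tool's axes as they then stand; what a row does not reach is not made up. A row lasts 1/12 s, in which the tool goes at most 41.7 mm and 7.16 degrees, less where a joint would pass 70% of its speed; a pose out of reach is approached as far as the arm can. A call with a gripper value outside its range is refused whole. The fingers move at their own pace and stop on an object; the grip force is fixed at half the most. Time passes only in rows, so rows that do not move let the fingers close. It gives the time, the measured TCP pose, the force and the opening at its end, in the units of the state.
- telemetry.get_obs(): the state, without advancing time (a new reading comes with each control period).
- snapshot(name): name is "scene" or "top"; returns the picture (400x640x3 uint8, blue, green, red); there is no depth.
- calibration(name): a dict with "K" (3x3 intrinsics, pixels), "k1" (the pictures are not rectified: a ray, as slopes to the right and down, at radius r is drawn at 1 + k1 r^2 times it, then the intrinsics apply), "camera_from_world" (4x4, takes a point from world to camera coordinates). Camera axes: x right, y up, looking along -z (the intrinsics and any distortion apply to the point x, -y, -z); pixel columns grow to the right and rows downward; lengths in m; the calibration is good to about 2 mm. A picture is of the moment at which its call begins. calibration takes no time and is no camera call.
- workorder.close_job(): hands the job in, once; it reports no verdict.
The state is a dict: "clock": time; "joint_pos": joint angles; "qvel": joint speeds; "tau": joint torques, N m; "tool_pos": TCP position; "orientation": TCP orientation; "force": force on the tool from outside, world axes, zero at the start; "moment": the same for the moment, N m; "opening": finger opening in m.
Only numpy, scipy, OpenCV 4.12 (cv2) and the standard library are available. Lean on these libraries where they do the work, as an engineer would, in place of code of your own. Each camera call takes 0.05 s, during which the arm holds its last target.

## Working session

There is one attempt and no reset: what is moved stays moved. The work goes in short steps, Python scripts to look and compute and a tool call to move; the robot and the scene stay as the last step left them, time stands still between calls to the robot, and variables do not carry over. Pictures are saved under pics/ and viewed, and the job is handed in when it is done.

Besides the shell and the picture viewer there is one more tool, called after ">>>" as name(argument=value, ...) on one line, values as JSON. step_arm: Moves the arm, as the interface text tells. Its arguments: {"type":"object","properties":{"plan":{"type":"string"}},"required":["plan"]}

```bash
mkdir -p pics
python3 - <<'E'
from plant import telemetry, snapshot, calibration
import cv2
print(telemetry.get_obs())
for n in("scene","top"):
    cv2.imwrite(f"pics/{n}0.png",snapshot(n)); print(calibration(n))
E
```

```text
{'clock': 0.0, 'joint_pos': array([ 9.08181500e+01,  2.05922389e+01,  6.31130086e-01, -2.03303442e-02,
       -7.01372694e+01, -1.65070909e+01]), 'qvel': array([ 0.13929278,  0.13793365, -0.01377957,  0.10477948, -0.07322305,
       -0.002373  ]), 'tau': array([-6.90718957e-05, -5.82713342e+01,  2.93061268e+01,  6.99731871e+00,
        6.87642954e-03, -1.63073105e-04]), 'tool_pos': array([0.18240909, 0.64927545, 0.18849295]), 'orientation': array([ 1.79900246e+02, -9.63150102e-03, -1.56958566e+01]), 'force': array([ 0.80239409,  0.08291791, -0.63404958]), 'moment': array([-0.01220373,  0.02749693, -0.0310155 ]), 'opening': 0.08751128598385849}
{'K': array([[465.92391816,   0.        , 322.44120079],
       [  0.        , 465.92391816, 202.20778838],
       [  0.        ,   0.        ,   1.        ]]), 'k1': -0.08615150344263098, 'camera_from_world': array([[ 0.7496068 ,  0.66183733,  0.0078094 , -0.42053287],
       [-0.52054137,  0.58220335,  0.6245606 ,  0.20183281],
       [ 0.40881086, -0.47223999,  0.7809373 , -1.36611322],
       [ 0.        ,  0.        ,  0.        ,  1.        ]])}
{'K': array([[474.65619086,   0.        , 313.43818204],
       [  0.        , 474.65619086, 201.7409884 ],
       [  0.        ,   0.        ,   1.        ]]), 'k1': -0.03321764561904205, 'camera_from_world': array([[-0.02181104, -0.99930783, -0.03013525,  0.06258287],
       [ 0.98864448, -0.0260414 ,  0.14799976, -0.51529606],
       [-0.14868209, -0.02656502,  0.98852817, -1.24130682],
       [ 0.        ,  0.        ,  0.        ,  1.        ]])}
```

View pics/scene0.png

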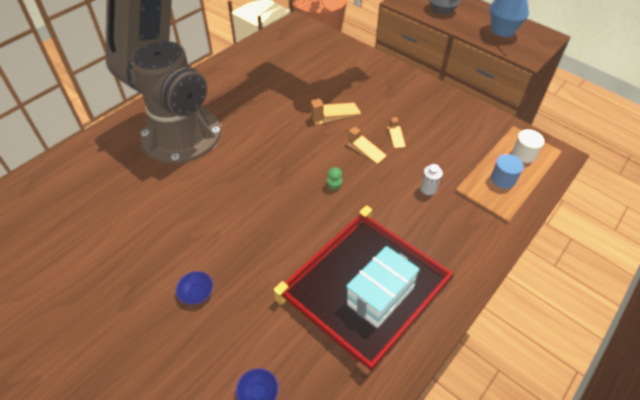

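View pics/top0.png

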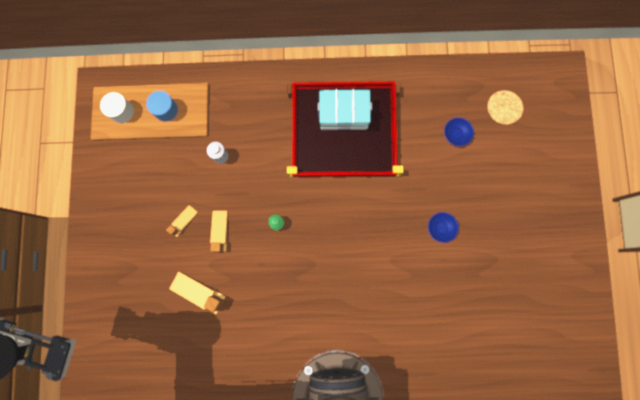

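The scene view shows three wedges, with the middle one near (367,146). In the top view it lies at (219,231), its grip block toward the robot at (216,247). The stopper is at (276,222), and the tray's front edge runs along row 173, columns 292–398.

```bash
cat > h.py <<'E'
import numpy as np, cv2
from plant import calibration
def ray(n,u,v):
    c=calibration(n);K=c["K"];k=c["k1"];T=c["camera_from_world"]
    d=np.array([(u-K[0,2])/K[0,0],(v-K[1,2])/K[1,1]]);p=d.copy()
    for _ in range(20): p=d/(1+k*(p@p))
    R=T[:3,:3];o=-R.T@T[:3,3];return o,R.T@np.array([p[0],-p[1],-1])
def onz(n,u,v,z):
    o,d=ray(n,u,v);return o+d*(z-o[2])/d[2]
def tri(p,q):
    A=[];b=[]
    M=np.zeros((3,3));r=np.zeros(3)
    for n,(u,v) in (("scene",p),("top",q)):
        o,d=ray(n,u,v);d=d/np.linalg.norm(d);P=np.eye(3)-np.outer(d,d);M+=P;r+=P@o
    return np.linalg.solve(M,r)
def proj(n,X):
    c=calibration(n);K=c["K"];T=c["camera_from_world"];X=T[:3,:3]@np.array(X)+T[:3,3]
    s=np.array([X[0],-X[1]])/-X[2];s=s*(1+c["k1"]*(s@s));return s*K[0,0]+K[:2,2]
E
python3 - <<'E'
import cv2
from h import *
s=cv2.imread("pics/scene0.png");t=cv2.imread("pics/top0.png")
def crop(im,x0,y0,x1,y1,f,name): cv2.imwrite(name,cv2.resize(im[y0:y1,x0:x1],None,fx=f,fy=f,interpolation=cv2.INTER_CUBIC))
crop(t,160,160,260,260,6,"pics/tw.png")
crop(s,300,90,420,180,6,"pics/sw.png")
crop(t,280,75,410,185,6,"pics/tt.png")
crop(s,260,190,460,380,3,"pics/st.png")
E
```

```text
(no output)
```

View pics/tw.png

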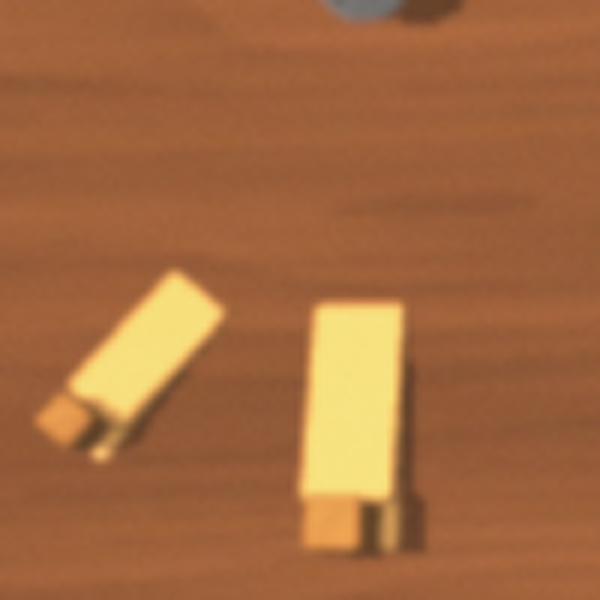

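View pics/sw.png

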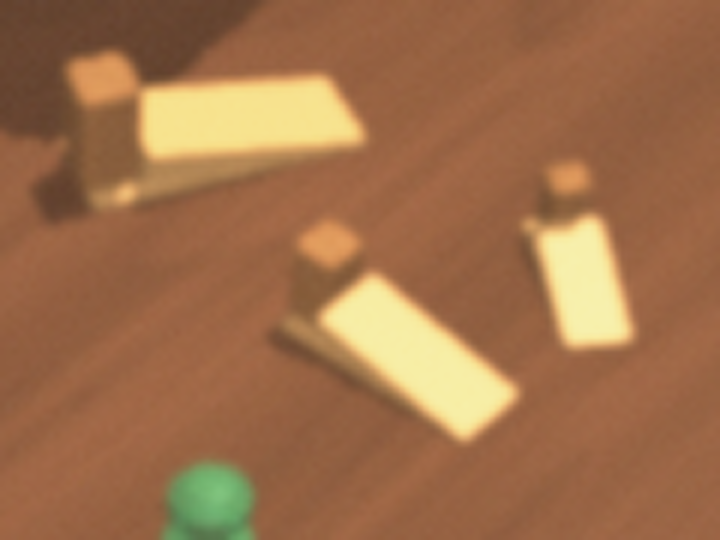

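View pics/tt.png

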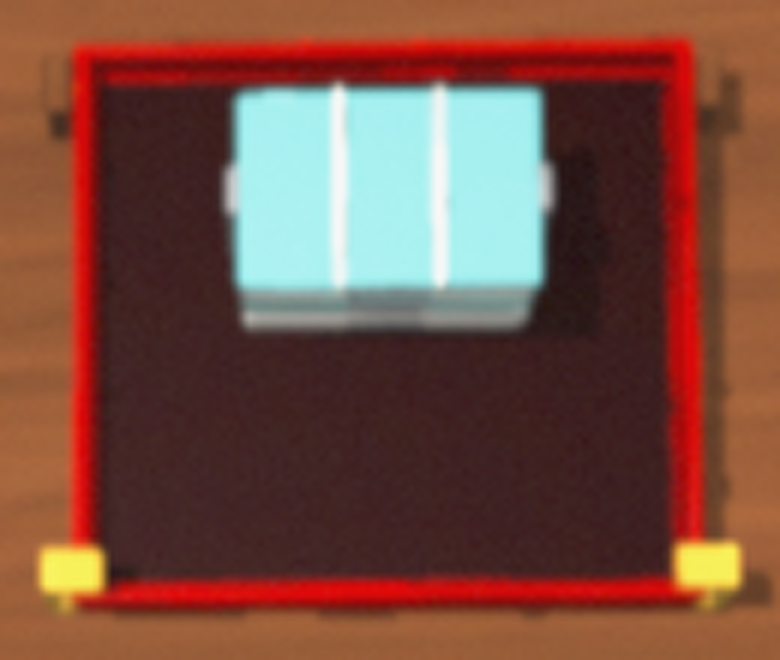

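View pics/st.png

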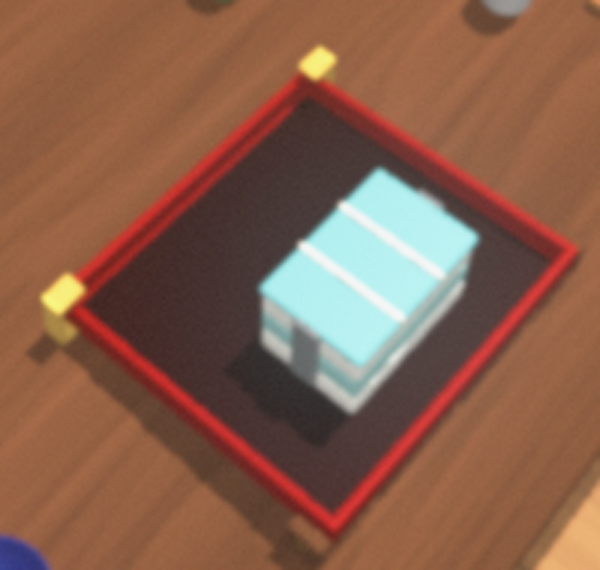

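Run:
```python
from h import *
np.set_printoptions(precision=4,suppress=True)
f=lambda x,y,x0,y0,k:((x+.5)/k+x0-.5,(y+.5)/k+y0-.5)
tw=lambda x,y:f(x,y,160,160,6)
sw=lambda x,y:f(x,y,300,90,6)
tt=lambda x,y:f(x,y,280,75,6)
st=lambda x,y:f(x,y,260,190,3)
print("tip T",onz("top",*tw(314,303),.003),onz("top",*tw(403,303),.003))
print("tip S",onz("scene",*sw(519,393),.003),onz("scene",*sw(465,441),.003))
print("heel T",onz("top",*tw(301,498),.021),onz("top",*tw(392,498),.021))
print("heel S",onz("scene",*sw(373,271),.021),onz("scene",*sw(319,318),.021))
print("block T",onz("top",*tw(333,522),.048),"S",onz("scene",*sw(330,244),.048),tri(sw(330,244),tw(333,522)))
for n,p,q in(("L",(318,63),(72,570)),("R",(63,294),(708,566))):
  print(n,onz("top",*tt(*q),.052),onz("scene",*st(*p),.052),tri(st(*p),tt(*q)))
print("tray front outer top", onz("top",*tt(85,606),.036),onz("top",*tt(700,603),.036))
print("stopper",tri((334.5,171),(276.5,222)),"dishA",onz("top",444,227,.01),"crusher",tri((432,172),(216,151)))
```

```text
tip T [0.506 0.335 0.003] [0.505  0.2932 0.003 ]
tip S [0.5074 0.3325 0.003 ] [0.5072 0.2905 0.003 ]
heel T [0.4143 0.3357 0.021 ] [0.4134 0.294  0.021 ]
heel S [0.4153 0.3358 0.021 ] [0.4164 0.2933 0.021 ]
block T [0.4015 0.3145 0.048 ] S [0.4053 0.3127 0.048 ] [0.4022 0.316  0.0437]
L [0.6042 0.107  0.052 ] [0.6071 0.1052 0.052 ] [0.6053 0.1075 0.048 ]
R [ 0.598  -0.1783  0.052 ] [ 0.6003 -0.1804  0.052 ] [ 0.5987 -0.179   0.0482]
tray front outer top [0.5908 0.1025 0.036 ] [ 0.5844 -0.1763  0.036 ]
stopper [0.4648 0.1515 0.0517] dishA [ 0.4422 -0.3031  0.01  ] crusher [0.6606 0.3121 0.0609]
```

```bash
cat >> h.py <<'E'
from scipy.spatial.transform import Rotation as Ro
def delta(target,yaw,pose=None):
    from plant import telemetry
    o=telemetry.get_obs()
    R=Ro.from_euler("xyz",o["orientation"],degrees=True);G=Ro.from_euler("xyz",[180,0,yaw],degrees=True)
    print("clock",o["clock"],"tcp",o["tool_pos"],o["orientation"],"F",o["force"],"open",o["opening"])
    print("tool shift cm",100*(R.inv().apply(np.array(target)-o["tool_pos"])),"rotvec",(R.inv()*G).as_rotvec(degrees=True))
E
python3 - <<'E'
from h import *
np.set_printoptions(precision=4,suppress=True)
f=lambda x,y,x0,y0,k:((x+.5)/k+x0-.5,(y+.5)/k+y0-.5)
tw=lambda x,y:f(x,y,160,160,6)
sw=lambda x,y:f(x,y,300,90,6)
print(tri(sw(283,318),tw(400,551)))
for z in(0.003,.008,.015,.021): print(onz("top",*tw(400,551),z),onz("scene",*sw(283,318),z))
delta([.402,.3145,.15],-1.2)
E
```

```text
[0.3914 0.2955 0.0028]
[0.3902 0.2941 0.003 ] [0.3925 0.2969 0.003 ]
[0.39  0.293 0.008] [0.3956 0.2927 0.008 ]
[0.3897 0.2915 0.015 ] [0.4    0.2869 0.015 ]
[0.3894 0.2903 0.021 ] [0.4037 0.2819 0.021 ]
clock 0.1 tcp [0.1824 0.6494 0.1886] [179.9169  -0.0082 -15.6924] F [-0.0551  0.4319  0.7345] open 0.08781993702195454
tool shift cm [30.1967 26.2961  3.9058] rotvec [  0.0837   0.0024 -14.4924]
```

>>> step_arm(plan="8.7 0 0 0 0 0 -5;8.7 0 0 0 0 0 -5;8.7 0 0 0 0 0 -4.5;8.7 2 3 0 0 0 0;8.7 2 3 0 0 0 0;8.7 2 3 0 0 0 0;8.7 2 3 0 0 0 0;8.7 2 3 0 0 0 0;8.7 2 3 0 0 0 0;8.7 2 3 0 0 0 0;8.7 2 3 0 0 0 0;8.7 0 0 0 0 0 0")

```text
clock: 1.1
tool_pos: [0.3391, 0.4018, 0.1895]
orientation: [179.9, 0.0, -1.4]
force: [-0.2, 0.0, -0.3]
opening: 0.087
```

Run:
```python
from h import *
np.set_printoptions(precision=4,suppress=True)
delta([.402,.3145,.09],-1.2)
```

```text
clock 1.1 tcp [0.3391 0.4018 0.1895] [179.9368   0.0291  -1.3577] F [-0.1653  0.0235 -0.3365] open 0.08704807990304
tool shift cm [6.5034 8.5701 9.9568] rotvec [ 0.0632  0.0292 -0.1577]
```

>>> step_arm(plan="8.7 2.15 2.85 0 0 0 0;8.7 2.15 2.85 0 0 0 0;8.7 2.2 2.85 1.5 0 0 0;8.7 0 0 2.5 0 0 0;8.7 0 0 2.5 0 0 0;8.7 0 0 2.5 0 0 0;8.7 0 0 0 0 0 0;8.7 0 0 0 0 0 0")

```text
clock: 1.77
tool_pos: [0.4003, 0.3188, 0.0988]
orientation: [179.8, 0.1, -1.2]
force: [-0.0, 1.2, 1.1]
opening: 0.087
```

Run:
```python
from h import *
from plant import snapshot
np.set_printoptions(precision=4,suppress=True)
s=snapshot("scene");t=snapshot("top")
a=cv2.resize(s[60:190,280:440],None,fx=5,fy=5,interpolation=cv2.INTER_CUBIC)[:600];cv2.imwrite("pics/s2.png",a)
delta([.402,.3145,.016],-1.2)
```

```text
clock 1.8667 tcp [0.4013 0.3206 0.1008] [-179.9475   -0.0641   -1.1494] F [-0.6642  0.0264  0.7732] open 0.08691419920489023
tool shift cm [0.0702 0.6159 8.4804] rotvec [-0.0526 -0.0641  0.0506]
```

View pics/s2.png

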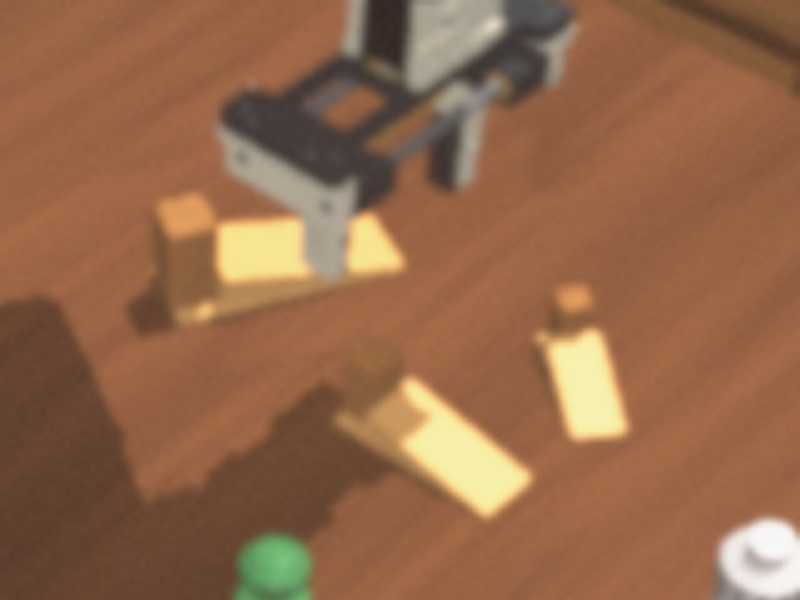

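The open jaws straddle the middle wedge's block, which is at crop (375,365), from above. I'm descending.

>>> step_arm(plan="8.7 0.1 0.4 2 0 0 0;8.7 0 0 2 0 0 0;8.7 0 0 1.5 0 0 0;8.7 0 0 1.5 0 0 0;8.7 0 0 0.8 0 0 0;8.7 0 0 0 0 0 0;8.7 0 0 0 0 0 0;8.7 0 0 0 0 0 0")

```text
clock: 2.53
tool_pos: [0.4023, 0.3168, 0.0228]
orientation: [-179.9, -0.1, -1.2]
force: [-0.5, -0.2, 0.4]
opening: 0.0871
```

Run:
```python
from h import *
from plant import snapshot
np.set_printoptions(precision=4,suppress=True)
s=snapshot("scene");t=snapshot("top")
a=cv2.resize(s[60:190,280:440],None,fx=5,fy=5,interpolation=cv2.INTER_CUBIC)[:600];cv2.imwrite("pics/s3.png",a)
a=cv2.resize(t[180:280,150:280],None,fx=5,fy=5,interpolation=cv2.INTER_CUBIC)[:600];cv2.imwrite("pics/t3.png",a)
for i in range(3): delta([.402,.3145,.016],-1.2); snapshot("top")
```

```text
clock 2.6333 tcp [0.4021 0.3165 0.0226] [-179.9044   -0.064    -1.1683] F [-0.3101 -0.5896 -0.0666] open 0.08720023454435753
tool shift cm [-0.0101  0.2058  0.6621] rotvec [-0.0956 -0.0639  0.0317]
clock 2.6833 tcp [0.402  0.3164 0.0225] [-179.9121   -0.054    -1.1765] F [-1.0721  0.4991 -0.0969] open 0.0869528519535893
tool shift cm [-0.0001  0.1909  0.6455] rotvec [-0.0879 -0.054   0.0236]
clock 2.7333 tcp [0.402  0.3162 0.0223] [-179.9245   -0.0458   -1.1856] F [-0.2641  0.1734  0.0648] open 0.08697465779120954
tool shift cm [0.0052 0.1746 0.6302] rotvec [-0.0755 -0.0458  0.0144]
```

View pics/s3.png

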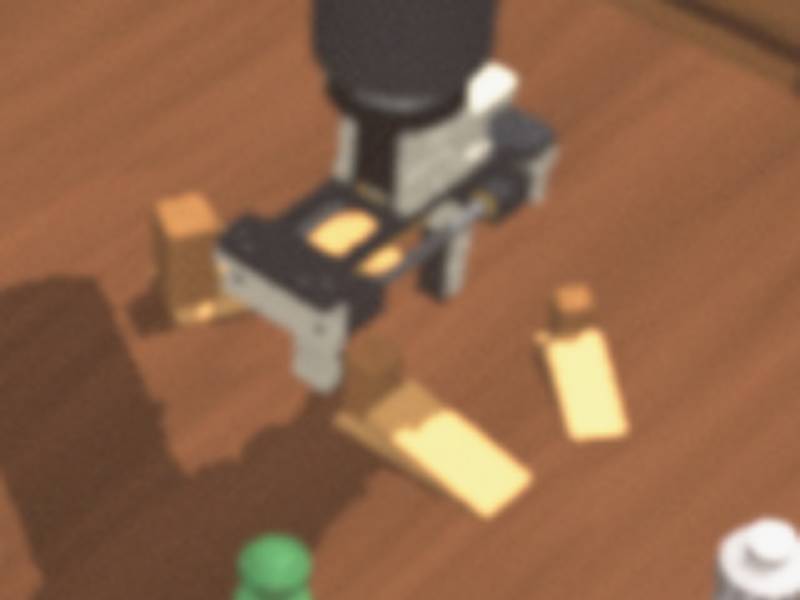

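View pics/t3.png

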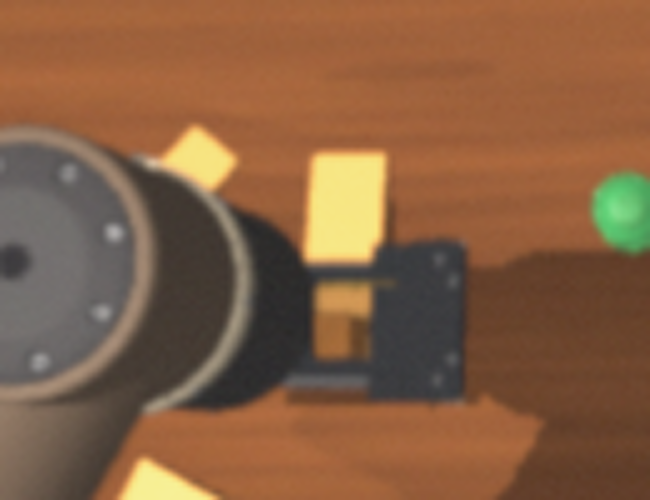

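Run:
```python
from h import *
c=lambda X:(proj("scene",X)+.5-[280,60])*5
print(c([.402,.316,.0223]),c([.402,.316-.044,.0223]),c([.402,.316+.044,.0223]),"block top",c([.402,.3145,.048]),c([.405,.3127,.048]))
d=lambda X:(proj("top",X)+.5-[150,180])*5
print(d([.402,.316,.0223]),d([.402,.3145,.048]))
```

```text
[371.80337114 381.50935707] [322.79068939 421.43711344] [419.23014596 342.89870408] block top [372.82992961 349.51051116] [374.96105473 353.54731793]
[336.35116251 337.17765861] [327.98623018 334.51032978]
```

Run:
```python
from h import *
from plant import snapshot
s=snapshot("scene")
a=cv2.resize(s[95:165,320:390],None,fx=8,fy=8,interpolation=cv2.INTER_CUBIC)
a=np.clip(255*(a/255.)**.6,0,255).astype(np.uint8)
for y in(-.065,-.044,0,.044,.065):
  for z in (.0223,.06):
    p=(proj("scene",[.402,.316+y,z])+.5-[320,95])*8
    cv2.circle(a,tuple(int(v) for v in p),3,(255,255,0) if z<.03 else (0,255,0),-1)
cv2.imwrite("pics/s4.png",a)
```

```text
(no output)
```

View pics/s4.png

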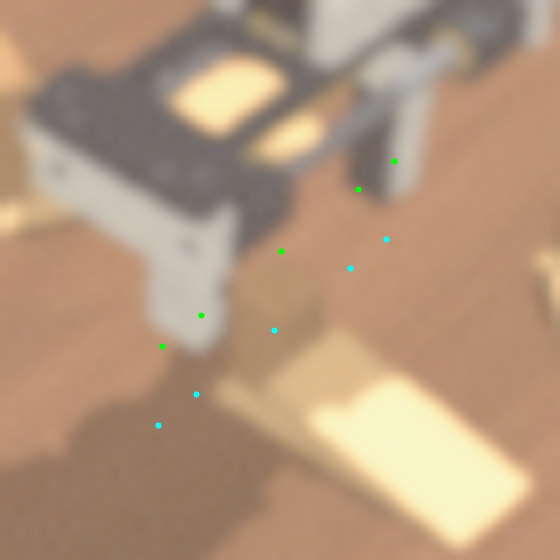

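Run:
```python
from h import *
from plant import snapshot
t=snapshot("top")
a=cv2.resize(t[180:280,150:280],None,fx=6,fy=6,interpolation=cv2.INTER_CUBIC)
for y in(-.0965,0):
  for x in(-.039,0,.039):
   for z,c in ((.09,(0,255,0)),(.12,(255,255,0))):
    p=(proj("top",[.402+x,.316+y,z])+.5-[150,180])*6
    cv2.circle(a,tuple(int(v) for v in p),3,c,-1)
cv2.imwrite("pics/t4.png",a)
```

```text
(no output)
```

View pics/t4.png

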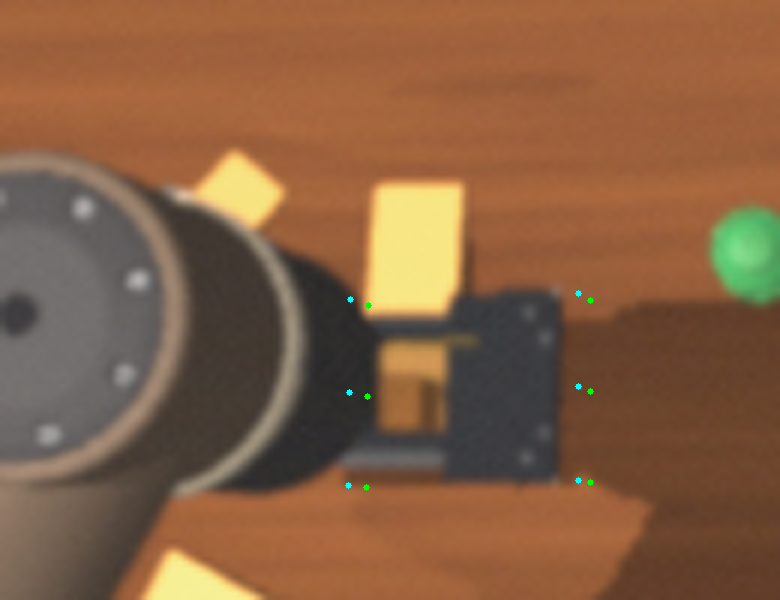

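>>> step_arm(plan="8.7 0 0.15 0.2 0 0 0;8.7 0 0 0.2 0 0 0;8.7 0 0 0.2 0 0 0;8.7 0 0 0 0 0 0;8.7 0 0 0 0 0 0")

```text
clock: 3.3
tool_pos: [0.4015, 0.314, 0.0152]
orientation: [180.0, 0.0, -1.2]
force: [-0.4, 0.1, 0.1]
opening: 0.087
```

Run:
```python
from h import *
from plant import snapshot
delta([.402,.3145,.016],-1.2)
s=snapshot("scene")
a=cv2.resize(s[85:165,310:400],None,fx=8,fy=8,interpolation=cv2.INTER_CUBIC)[:600]
a=np.clip(255*(a/255.)**.6,0,255).astype(np.uint8)
cv2.imwrite("pics/s5.png",a)
```

```text
clock 3.3 tcp [0.40151917 0.31402314 0.015188  ] [ 1.79969409e+02  1.71141989e-02 -1.18934569e+00] F [-0.40118436  0.09195395  0.07844885] open 0.0869551374405866
tool shift cm [ 0.0470585  -0.04863077 -0.08124007] rotvec [0.03059293 0.01711135 0.01065888]
```

View pics/s5.png

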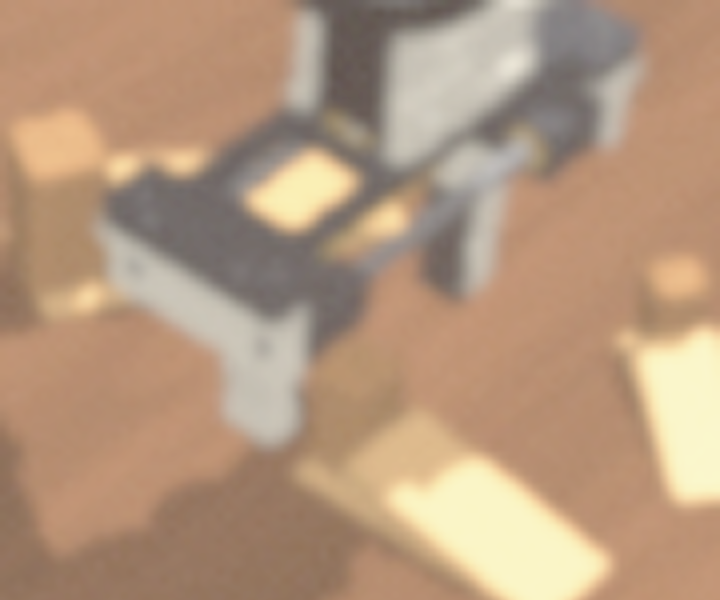

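Run:
```python
from h import *
f=lambda x,y:((x+.5)/8+310-.5,(y+.5)/8+85-.5)
for z in(.015,.03,.045):
  a=onz("scene",*f(265,440),z);b=onz("scene",*f(460,292),z);print(a,b,(a+b)/2,b-a)
print("block base corner near(-y,+x)",[onz("scene",*f(345,465),z) for z in(.005,.02)])
```

```text
[0.38344252 0.28866766 0.015     ] [0.38655329 0.39844339 0.015     ] [0.3849979  0.34355552 0.015     ] [0.00311076 0.10977574 0.        ]
[0.39305426 0.27618777 0.03      ] [0.3961148  0.38419117 0.03      ] [0.39458453 0.33018947 0.03      ] [0.00306054 0.1080034  0.        ]
[0.40266601 0.26370788 0.045     ] [0.40567632 0.36993894 0.045     ] [0.40417117 0.31682341 0.045     ] [ 3.01031719e-03  1.06231061e-01 -1.11022302e-16]
block base corner near(-y,+x) [array([0.40678429, 0.3063385 , 0.005     ]), array([0.41592084, 0.29370925, 0.02      ])]
```

The visible fingertips only fit the block position if they're at z≈0.045, but the TCP reads 0.015. I'll probe down gently to see where the fingers really end.

>>> step_arm(plan="8.7 0 0 0.4 0 0 0;8.7 0 0 0.4 0 0 0;8.7 0 0 0.2 0 0 0;8.7 0 0 0 0 0 0;8.7 0 0 0 0 0 0;8.7 0 0 0 0 0 0")

```text
clock: 3.85
tool_pos: [0.4016, 0.3142, 0.0054]
orientation: [180.0, 0.0, -1.2]
force: [0.5, 0.0, 0.1]
opening: 0.0869
```

>>> step_arm(plan="8.7 0 0 0.1 0 0 0;8.7 0 0 0.1 0 0 0;8.7 0 0 0.1 0 0 0;8.7 0 0 0 0 0 0;8.7 0 0 0 0 0 0")

```text
clock: 4.27
tool_pos: [0.4016, 0.3142, 0.0024]
orientation: [180.0, 0.0, -1.2]
force: [0.1, -0.1, -0.0]
opening: 0.0871
```

>>> step_arm(plan="8.7 0 0 0.1 0 0 0;8.7 0 0 0.1 0 0 0;8.7 0 0 0 0 0 0;8.7 0 0 0 0 0 0")

```text
clock: 4.6
tool_pos: [0.4016, 0.3141, 0.0004]
orientation: [180.0, 0.0, -1.2]
force: [-0.4, 0.1, 0.5]
opening: 0.0874
```

>>> step_arm(plan="8.7 0 0 0.1 0 0 0;8.7 0 0 0 0 0 0;8.7 0 0 0 0 0 0")

```text
clock: 4.85
tool_pos: [0.4016, 0.3142, -0.0006]
orientation: [180.0, 0.0, -1.2]
force: [-0.0, 0.6, -0.1]
opening: 0.0867
```

Run:
```python
from h import *
from plant import snapshot
delta([.402,.3145,.016],-1.2)
s=snapshot("scene")
a=cv2.resize(s[85:165,310:400],None,fx=8,fy=8,interpolation=cv2.INTER_CUBIC)[:600]
a=np.clip(255*(a/255.)**.6,0,255).astype(np.uint8)
cv2.imwrite("pics/s6.png",a)
```

```text
clock 4.85 tcp [ 0.4015991  0.3141822 -0.0005816] [ 1.79994014e+02  2.58097280e-03 -1.18613469e+00] F [-0.03386138  0.57012964 -0.1372971 ] open 0.08669108087044276
tool shift cm [ 0.03934855 -0.0324301  -1.65816522] rotvec [0.00598655 0.00258025 0.01386545]
```

View pics/s6.png

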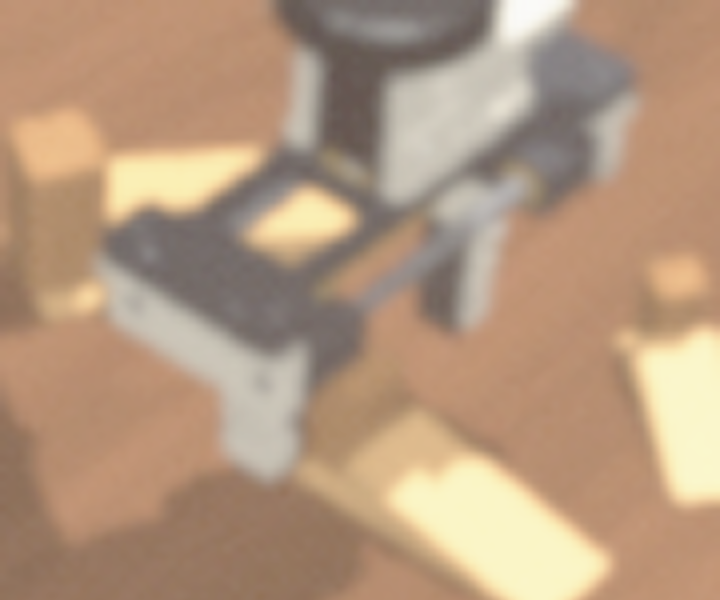

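Run:
```python
from h import *
f=lambda x,y:((x+.5)/8+310-.5,(y+.5)/8+85-.5)
for z in(.0,.015,.02,.025,.03):
  a=onz("scene",*f(262,475),z);b=onz("scene",*f(458,325),z);print(z,(a+b)/2,b-a)
```

```text
0.0 [0.38626986 0.34198306 0.        ] [0.00316103 0.11107804 0.        ]
0.015 [0.39568397 0.32885436 0.015     ] [0.0031108  0.10931317 0.        ]
0.02 [0.398822   0.32447812 0.02      ] [0.00309406 0.10872488 0.        ]
0.025 [0.40196004 0.32010189 0.025     ] [0.00307732 0.10813659 0.        ]
0.03 [0.40509807 0.31572565 0.03      ] [ 3.06057982e-03  1.07548297e-01 -1.11022302e-16]
```

>>> step_arm(plan="8.7 0 0 0.1 0 0 0;8.7 0 0 0 0 0 0;8.7 0 0 0 0 0 0")

```text
clock: 5.15
tool_pos: [0.4016, 0.3142, -0.0016]
orientation: [180.0, 0.0, -1.2]
force: [0.4, -0.0, -0.9]
opening: 0.0874
```

>>> step_arm(plan="8.7 0 0 0.1 0 0 0;8.7 0 0 0 0 0 0;8.7 0 0 0 0 0 0")

```text
clock: 5.4
tool_pos: [0.4016, 0.3141, -0.0026]
orientation: [180.0, 0.0, -1.2]
force: [0.5, 0.5, -1.0]
opening: 0.0868
```

>>> step_arm(plan="8.7 0 0 0.1 0 0 0;8.7 0 0 0 0 0 0;8.7 0 0 0 0 0 0")

```text
clock: 5.65
tool_pos: [0.4016, 0.3142, -0.0036]
orientation: [180.0, 0.0, -1.2]
force: [0.2, -0.4, 0.3]
opening: 0.0865
```

>>> step_arm(plan="8.7 0 0 0.2 0 0 0;8.7 0 0 0.2 0 0 0;8.7 0 0 0.1 0 0 0;8.7 0 0 0 0 0 0;8.7 0 0 0 0 0 0")

```text
clock: 6.07
tool_pos: [0.4016, 0.3141, -0.0087]
orientation: [180.0, 0.0, -1.2]
force: [-0.4, -1.1, -0.2]
opening: 0.0871
```

Run:
```python
from h import *
from plant import snapshot
s=snapshot("scene");t=snapshot("top")
a=cv2.resize(s[85:165,310:400],None,fx=8,fy=8,interpolation=cv2.INTER_CUBIC)[:600]
a=np.clip(255*(a/255.)**.6,0,255).astype(np.uint8)
cv2.imwrite("pics/s7.png",a)
a=cv2.resize(t[200:270,185:265],None,fx=8,fy=8,interpolation=cv2.INTER_CUBIC)[:600]
a=np.clip(255*(a/255.)**.6,0,255).astype(np.uint8)
cv2.imwrite("pics/t7.png",a)
```

```text
(no output)
```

View pics/s7.png

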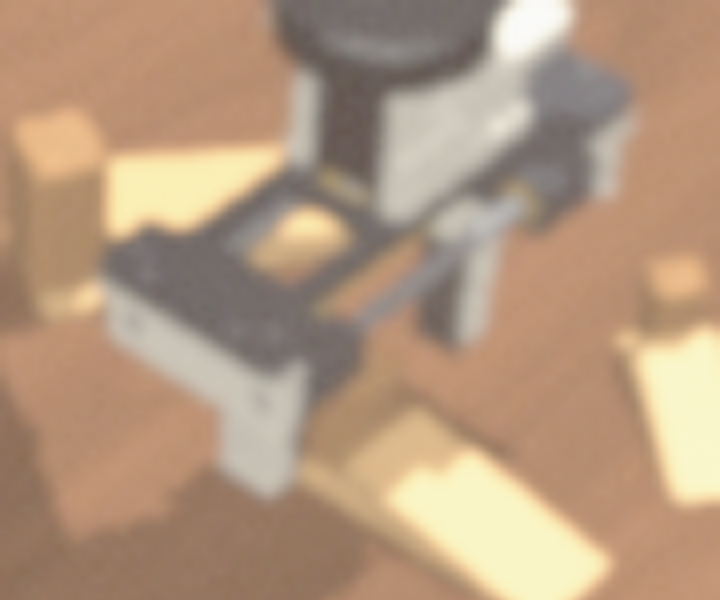

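View pics/t7.png

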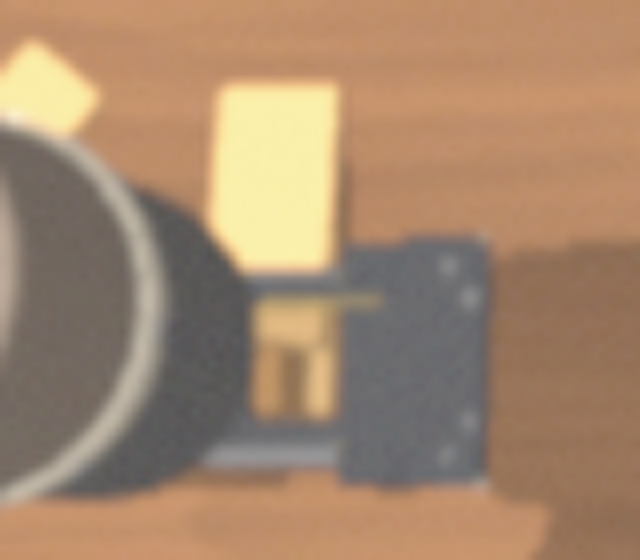

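>>> step_arm(plan="5 0 0 0 0 0 0;3 0 0 0 0 0 0;2 0 0 0 0 0 0;1.5 0 0 0 0 0 0;1 0 0 0 0 0 0;1 0 0 0 0 0 0;1 0 0 0 0 0 0;1 0 0 0 0 0 0;1 0 0 0 0 0 0;1 0 0 0 0 0 0")

```text
clock: 7.0
tool_pos: [0.4016, 0.3142, -0.0085]
orientation: [-180.0, -0.0, -1.2]
force: [-0.3, -0.1, 0.1]
opening: 0.026
```

Run:
```python
from h import *
from plant import snapshot
s=snapshot("scene");t=snapshot("top")
a=cv2.resize(s[85:165,310:400],None,fx=8,fy=8,interpolation=cv2.INTER_CUBIC)[:600]
a=np.clip(255*(a/255.)**.6,0,255).astype(np.uint8)
cv2.imwrite("pics/s8.png",a)
delta([.402,.3145,.016],-1.2)
```

```text
clock 7.1 tcp [ 0.40161769  0.31425513 -0.00854435] [-1.79999512e+02 -8.93080076e-04 -1.18424072e+00] F [ 0.79588101  0.18644004 -0.57315551] open 0.0256217121823677
tool shift cm [ 0.03775525 -0.02529315 -2.45443453] rotvec [-0.0004883  -0.00089301  0.01575929]
```

View pics/s8.png

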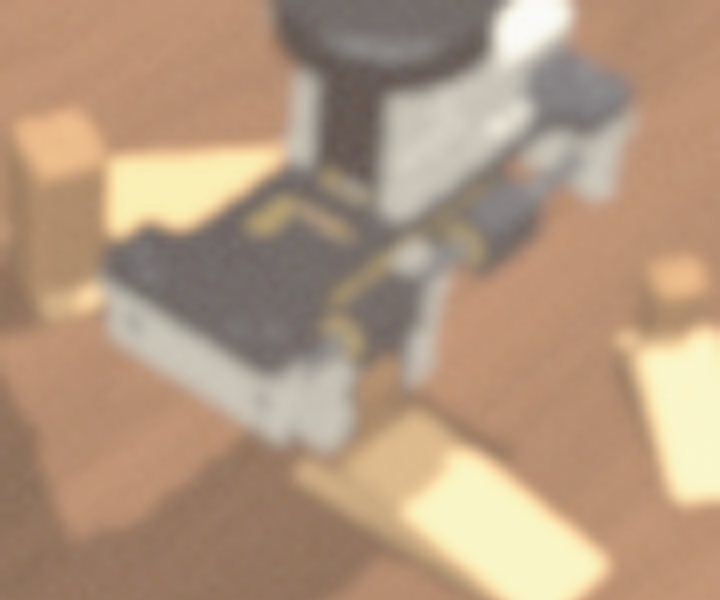

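The grip shows a 26 mm opening and the wedge hasn't shifted. I'm lifting.

>>> step_arm(plan="1 0 0 -0.5 0 0 0;1 0 0 -1 0 0 0;1 0 0 -1.5 0 0 0;1 0 0 -1.5 0 0 0;1 0 0 -1.5 0 0 0;1 0 0 -1.5 0 0 0;1 0 0 -1.5 0 0 0;1 0 0 -1 0 0 0;1 0 0 0 0 0 0;1 0 0 0 0 0 0")

```text
clock: 7.93
tool_pos: [0.4017, 0.3145, 0.0921]
orientation: [-179.9, -0.0, -1.2]
force: [0.5, -0.1, -2.0]
opening: 0.0258
```

Run:
```python
from h import *
from plant import snapshot
s=snapshot("scene")
a=cv2.resize(s[30:180,280:440],None,fx=4,fy=4,interpolation=cv2.INTER_CUBIC)[:600]
cv2.imwrite("pics/s9.png",a)
delta([.457,-.0336,.0915],-1.3)
```

```text
clock 7.9833 tcp [0.40134627 0.31398173 0.09123827] [-1.79993550e+02  1.72275703e-02 -1.20253701e+00] F [ 0.28786458 -0.27820778 -0.74524132] open 0.025538182550980133
tool shift cm [ 6.29359819e+00  3.46337151e+01 -3.19639524e-02] rotvec [-0.00643572  0.01723305  0.09746202]
```

View pics/s9.png

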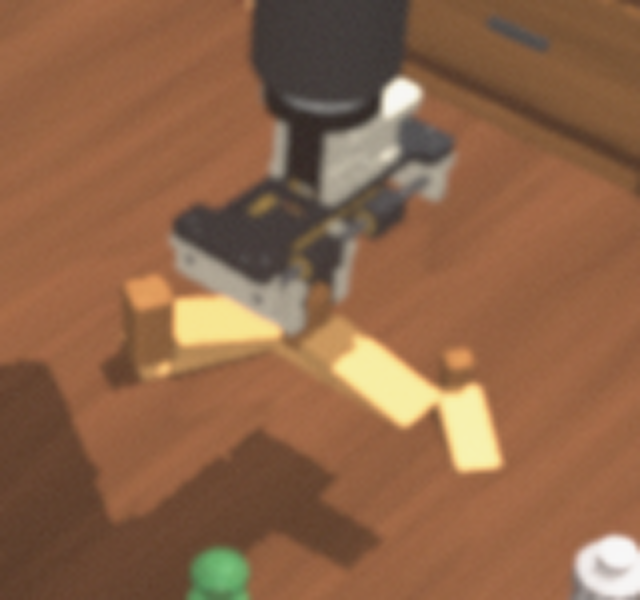

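The wedge is lifted and level, and now hangs about 0.1 m up. I'm carrying it over the stopper to the front of the tray.

>>> step_arm(plan="1 0.2 1 0 0 0 0;1 0.4 2 0 0 0 0;1 0.5 3 0 0 0 0;1 0.6 3.4 0 0 0 0;1 0.6 3.6 0 0 0 0;1 0.6 3.6 0 0 0 0;1 0.6 3.6 0 0 0 0;1 0.6 3.6 0 0 0 0;1 0.6 3.4 0 0 0 0;1 0.6 3 0 0 0 0;1 0.5 2.2 0 0 0 0;1 0.5 2 0 0 0 0")

```text
clock: 8.98
tool_pos: [0.4563, -0.0334, 0.0905]
orientation: [180.0, 0.1, -1.3]
force: [1.2, 1.1, -0.6]
opening: 0.0261
```

>>> step_arm(plan="1 0 0.2 0 0 0 0;1 0 0 1.5 0 0 0;1 0 0 1.5 0 0 0;1 0 0 1.5 0 0 0;1 0 0 1.5 0 0 0;1 0 0 1 0 0 0;1 0 0 0 0 0 0;1 0 0 0 0 0 0;1 0 0 0 0 0 0")

```text
clock: 9.73
tool_pos: [0.4575, -0.033, 0.0217]
orientation: [180.0, 0.0, -1.2]
force: [0.2, -0.8, -0.1]
opening: 0.0257
```

Run:
```python
from h import *
from plant import snapshot
s=snapshot("scene");t=snapshot("top")
a=cv2.resize(s[120:320,200:400],None,fx=3,fy=3,interpolation=cv2.INTER_CUBIC)[:600]
cv2.imwrite("pics/s10.png",a)
a=cv2.resize(t[150:260,280:410],None,fx=5,fy=5,interpolation=cv2.INTER_CUBIC)[:600]
cv2.imwrite("pics/t10.png",a)
delta([.457,-.0336,-.0085],-1.3)
```

```text
clock 9.8333 tcp [ 0.45784571 -0.03284386  0.02207011] [-1.79981682e+02 -5.66810700e-02 -1.17634124e+00] F [ 0.11633077 -0.27990118 -1.31383559] open 0.02563000230205515
tool shift cm [-0.08602475  0.07831112  3.05690235] rotvec [-0.01837921 -0.05666128  0.12366781]
```

View pics/s10.png

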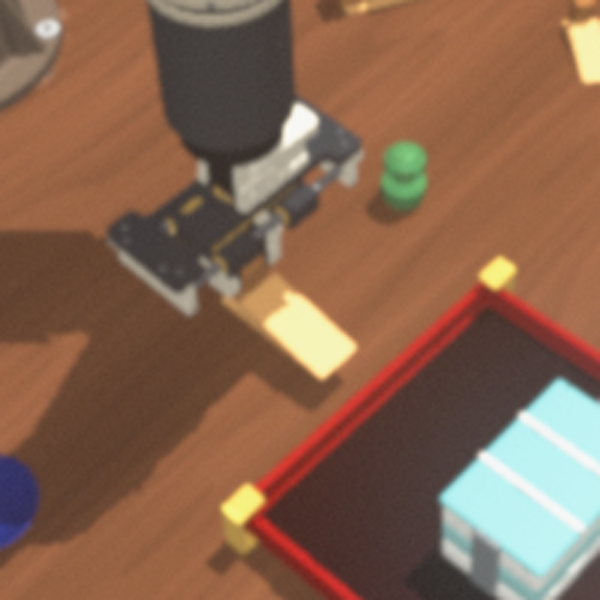

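View pics/t10.png

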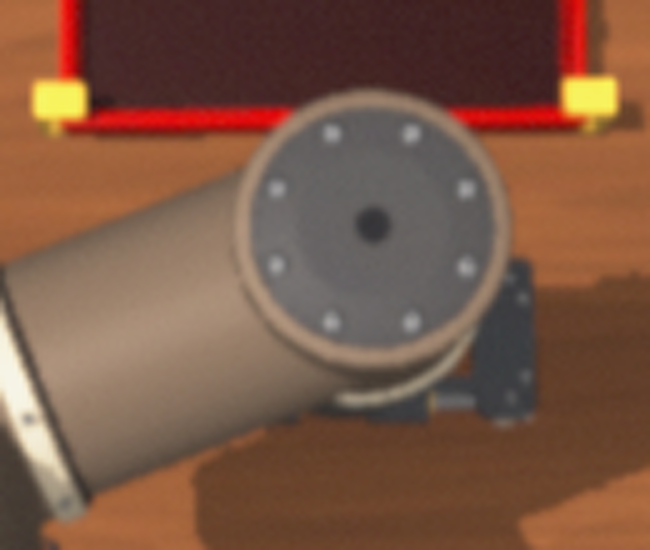

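Run:
```python
from h import *
f=lambda x,y:((x+.5)/3+200-.5,(y+.5)/3+120-.5)
for z in(.003,.02,.0335,.04):
  a=onz("scene",*f(357,347),z);b=onz("scene",*f(323,379),z);print(z,(a+b)/2,a-b,np.degrees(np.arctan2(-(a-b)[0],(a-b)[1])))
for p in ((270,512),(497,272)): print(onz("scene",*f(*p),.036))
```

```text
0.003 [ 0.54816332 -0.01994157  0.003     ] [-3.77772243e-04  4.14054274e-02 -1.11022302e-16] 0.5227371366834851
0.02 [ 0.55594214 -0.02833024  0.02      ] [-3.70948004e-04  4.06574621e-02  1.11022302e-16] 0.5227371366835349
0.0335 [ 0.56211943 -0.03499184  0.0335    ] [-0.00036553  0.04006349  0.        ] 0.5227371366836632
0.04 [ 0.56509369 -0.03819927  0.04      ] [-0.00036292  0.0397775   0.        ] 0.5227371366836323
[ 0.61261485 -0.16649334  0.036     ]
[0.59922717 0.11606337 0.036     ]
```

The tip is at (0.562,−0.035), at the expected height. I'm lowering it to the table gently.

>>> step_arm(plan="1 0 0 0.8 0 0 0;1 0 0 0.8 0 0 0;1 0 0 0.6 0 0 0;1 0 0 0.4 0 0 0;1 0 0 0.2 0 0 0;1 0 0 0.1 0 0 0;1 0 0 0 0 0 0;1 0 0 0 0 0 0;1 0 0 0 0 0 0")

```text
clock: 10.58
tool_pos: [0.4576, -0.033, -0.0073]
orientation: [-180.0, -0.0, -1.2]
force: [-0.1, 0.2, -0.9]
opening: 0.0258
```

>>> step_arm(plan="1 0 0 0.1 0 0 0;1 0 0 0 0 0 0;1 0 0 0 0 0 0;1 0 0 0 0 0 0")

```text
clock: 10.92
tool_pos: [0.4575, -0.033, -0.0084]
orientation: [-180.0, -0.0, -1.2]
force: [-0.6, -0.2, -0.4]
opening: 0.0258
```

>>> step_arm(plan="1 0 0 0.05 0 0 0;1 0 0 0 0 0 0;1 0 0 0 0 0 0;1 0 0 0 0 0 0")

```text
clock: 11.25
tool_pos: [0.4575, -0.033, -0.0086]
orientation: [180.0, -0.0, -1.2]
force: [-2.6, 0.6, 7.2]
opening: 0.026
```

>>> step_arm(plan="1 0 0 0.05 0 0 0;1 0 0 0 0 0 0;1 0 0 0 0 0 0;1 0 0 0 0 0 0")

```text
clock: 11.58
tool_pos: [0.4576, -0.033, -0.0086]
orientation: [-180.0, -0.0, -1.2]
force: [-5.5, 1.5, 15.1]
opening: 0.0255
```

>>> step_arm(plan="1 0 0 -0.1 0 0 0;1 0 0 0 0 0 0;3.6 0 0 0 0 0 0;3.6 0 0 0 0 0 0;3.6 0 0 0 0 0 0;1 0 0 0 0 0 0;1 0 0 0 0 0 0;1 0 0 0 0 0 0;1 0 0 0 0 0 0;1 0 0 0 0 0 0")

```text
clock: 12.42
tool_pos: [0.4574, -0.033, -0.0086]
orientation: [180.0, 0.0, -1.2]
force: [0.8, 0.5, -0.6]
opening: 0.0257
```

Run:
```python
from h import *
from plant import snapshot
F=[]
for i in range(4):
    s=snapshot("scene")
    from plant import telemetry
    F.append(telemetry.get_obs()["force"])
print(np.round(F,2))
a=cv2.resize(s[200:300,260:340],None,fx=6,fy=6,interpolation=cv2.INTER_CUBIC)[:600]
cv2.imwrite("pics/s11.png",a)
delta([.457,-.0336,-.0085],-1.3)
```

```text
[[-0.79 -0.24  0.26]
 [-0.96  0.18 -0.17]
 [ 0.79  0.34 -0.31]
 [-0.25 -0.25 -0.82]]
clock 12.6167 tcp [ 0.45742124 -0.03303059 -0.00855133] [ 1.79999232e+02  2.09968404e-03 -1.19020574e+00] F [-0.24688695 -0.24527905 -0.81671771] open 0.026012967714390794
tool shift cm [-0.04093276  0.05780367 -0.00513046] rotvec [0.00076981 0.00209895 0.10979427]
```

View pics/s11.png

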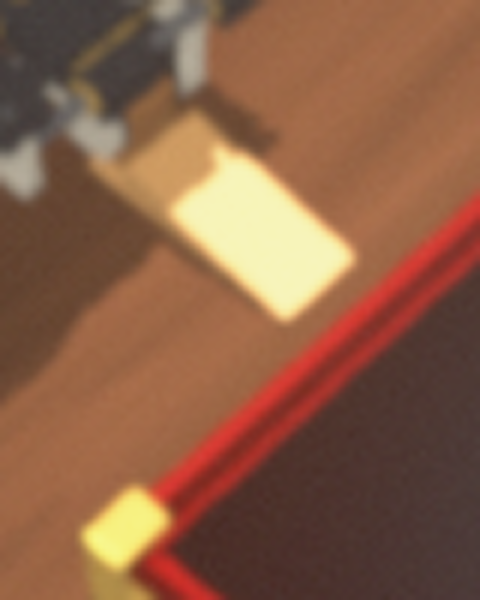

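>>> step_arm(plan="1 0.5 0 0 0 0 0;1 0.5 0 0 0 0 0;1 0.5 0 0 0 0 0;1 0.5 0 0 0 0 0;1 0.5 0 0 0 0 0;1 0.3 0 0 0 0 0;1 0 0 0 0 0 0;1 0 0 0 0 0 0")

```text
clock: 13.28
tool_pos: [0.4856, -0.0336, -0.0086]
orientation: [180.0, 0.0, -1.2]
force: [0.3, 0.0, -0.1]
opening: 0.0258
```

>>> step_arm(plan="1 0.3 0 0 0 0 0;1 0.3 0 0 0 0 0;1 0.3 0 0 0 0 0;1 0.3 0 0 0 0 0;1 0 0 0 0 0 0;1 0 0 0 0 0 0;1 0 0 0 0 0 0")

```text
clock: 13.87
tool_pos: [0.4974, -0.0339, -0.0086]
orientation: [-180.0, 0.0, -1.2]
force: [-0.3, -0.5, -0.1]
opening: 0.0259
```

Run:
```python
from h import *
from plant import snapshot,telemetry
s=snapshot("scene")
F=[]
a=cv2.resize(s[190:310,250:380],None,fx=5,fy=5,interpolation=cv2.INTER_CUBIC)[:600]
cv2.imwrite("pics/s12.png",a)
for i in range(4):
    snapshot("scene");F.append(telemetry.get_obs()["force"])
print(np.round(np.mean(F,0),2))
delta([.5,-.0336,-.0085],-1.3)
```

```text
[ 0.09  0.03 -0.28]
clock 14.1167 tcp [ 0.49732277 -0.03385052 -0.00852748] [ 1.79999644e+02  1.99602463e-03 -1.18553419e+00] F [ 0.59091585  0.53379628 -0.11594479] open 0.025782592159049676
tool shift cm [ 0.26714683 -0.03058566 -0.00275783] rotvec [0.00035793 0.00199567 0.11446582]
```

View pics/s12.png

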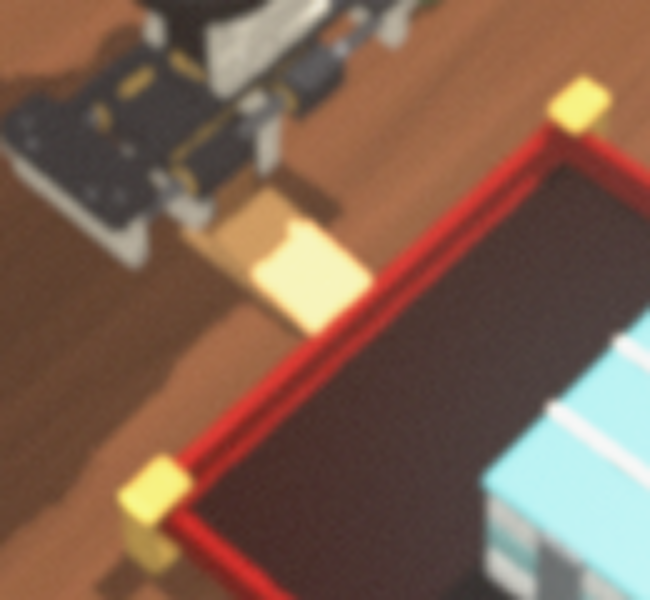

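The thin end is going under the rim near crop (345,305), midway between the brackets at (155,485) and (580,105). I'm continuing slowly.

>>> step_arm(plan="1 0.2 0 0 0 0 0;1 0.2 0 0 0 0 0;1 0.2 0 0 0 0 0;1 0.2 0 0 0 0 0;1 0.2 0 0 0 0 0;1 0 0 0 0 0 0;1 0 0 0 0 0 0")

```text
clock: 14.7
tool_pos: [0.5052, -0.0346, -0.0087]
orientation: [179.9, 0.2, -1.2]
force: [-7.3, -0.1, 8.4]
opening: 0.0256
```

>>> step_arm(plan="1 0.2 0 0 0 0 0;1 0.2 0 0 0 0 0;1 0.2 0 0 0 0 0;1 0.2 0 0 0 0 0;1 0.2 0 0 0 0 0;1 0 0 0 0 0 0;1 0 0 0 0 0 0")

```text
clock: 15.28
tool_pos: [0.515, -0.0351, -0.0087]
orientation: [179.9, 0.2, -1.2]
force: [-7.8, -0.5, 9.4]
opening: 0.0256
```

>>> step_arm(plan="1 0.2 0 0 0 0 0;1 0.2 0 0 0 0 0;1 0.2 0 0 0 0 0;1 0.2 0 0 0 0 0;1 0.2 0 0 0 0 0;1 0 0 0 0 0 0;1 0 0 0 0 0 0")

```text
clock: 15.87
tool_pos: [0.5252, -0.0353, -0.0086]
orientation: [179.9, 0.2, -1.2]
force: [-6.7, -0.5, 7.4]
opening: 0.0258
```

```bash
cat >> h.py <<'E'
def force(n=6):
    from plant import telemetry,snapshot
    F=[]
    for i in range(n): s=snapshot("scene");F.append(np.r_[telemetry.get_obs()["force"],telemetry.get_obs()["moment"],telemetry.get_obs()["tool_pos"]])
    print("F,M,tcp",np.round(np.mean(F,0),4),"clock",telemetry.get_obs()["clock"]);return s
E
python3 - <<'E'
from h import *
force()
E
```

```text
F,M,tcp [-7.0654 -0.5095  7.7374 -0.2895  2.529  -0.0487  0.5252 -0.0353 -0.0087] clock 16.1667
```

>>> step_arm(plan="1 0.2 0 -0.03 0 0 0;1 0.2 0 0 0 0 0;1 0.2 0 0 0 0 0;1 0.2 0 0 0 0 0;1 0.2 0 0 0 0 0;1 0 0 0 0 0 0;1 0 0 0 0 0 0")

```text
clock: 16.75
tool_pos: [0.5378, -0.0347, -0.0084]
orientation: [180.0, -0.0, -1.2]
force: [-1.7, -0.8, -2.2]
opening: 0.0255
```

>>> step_arm(plan="1 0.2 0 0 0 0 0;1 0.2 0 0 0 0 0;1 0.2 0 0 0 0 0;1 0.2 0 0 0 0 0;1 0 0 0 0 0 0;1 0 0 0 0 0 0")

```text
clock: 17.25
tool_pos: [0.5461, -0.0347, -0.0082]
orientation: [-180.0, -0.1, -1.2]
force: [-0.6, -0.1, -2.5]
opening: 0.0258
```

Run:
```python
from h import *
s=force()
a=cv2.resize(s[180:320,250:410],None,fx=4,fy=4,interpolation=cv2.INTER_CUBIC)[:600]
cv2.imwrite("pics/s13.png",a)
```

```text
F,M,tcp [-0.1527 -0.4225 -2.7321 -0.2617  0.0333 -0.033   0.546  -0.0347 -0.0081] clock 17.55
```

View pics/s13.png

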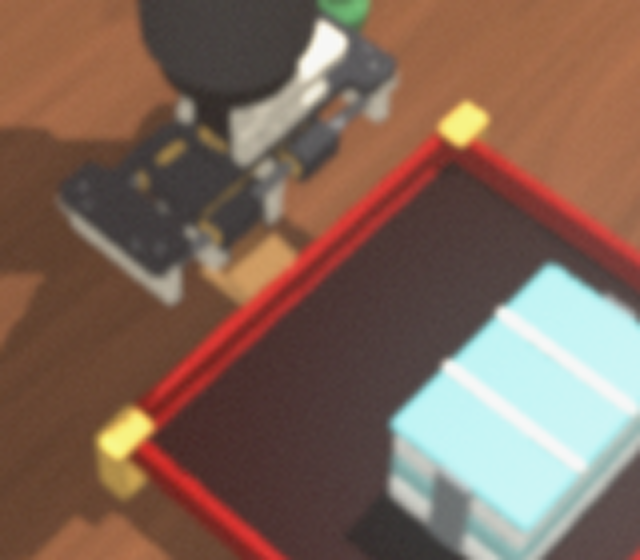

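>>> step_arm(plan="1 0 0 0.03 0 0 0;1 0 0 0 0 0 0;4 0 0 0 0 0 0;5 0 0 0 0 0 0;5 0 0 0 0 0 0;5 0 0 0 0 0 0;5 0 0 0 0 0 0")

```text
clock: 18.13
tool_pos: [0.5455, -0.0348, -0.0084]
orientation: [-180.0, -0.0, -1.2]
force: [-0.2, -0.1, -0.3]
opening: 0.0485
```

Run:
```python
from h import *
s=force()
from plant import telemetry
print(telemetry.get_obs()["opening"])
```

```text
F,M,tcp [ 0.0106  0.2875  0.1529 -0.013  -0.029   0.0142  0.5455 -0.0348 -0.0085] clock 18.4333
0.050117780427038315
```

>>> step_arm(plan="5 -0.5 0 0 0 0 0;5 -0.9 0 0 0 0 0;5 -0.9 0 0 0 0 0;5 -0.9 0 0 0 0 0;5 -0.9 0 0 0 0 0;5 -0.4 0 0 0 0 0;0 0 0 0 0 0 0;0 0 0 0 0 0 0;0 0 0 0 0 0 0;0 0 0 0 0 0 0;0 0 0 0 0 0 0;0 0 0 0 0 0 0")

```text
clock: 19.43
tool_pos: [0.5006, -0.0339, -0.0087]
orientation: [180.0, 0.0, -1.2]
force: [-0.3, -0.4, 0.2]
opening: 0.0155
```

Run:
```python
from h import *
s=force(2)
from plant import telemetry
print(telemetry.get_obs()["opening"])
a=cv2.resize(s[160:310,240:400],None,fx=4,fy=4,interpolation=cv2.INTER_CUBIC)[:600]
cv2.imwrite("pics/s14.png",a)
```

```text
F,M,tcp [ 0.1904 -0.3936  0.0534 -0.0205 -0.0521  0.0116  0.5005 -0.0339 -0.0086] clock 19.5333
0.00742747457582258
```

View pics/s14.png

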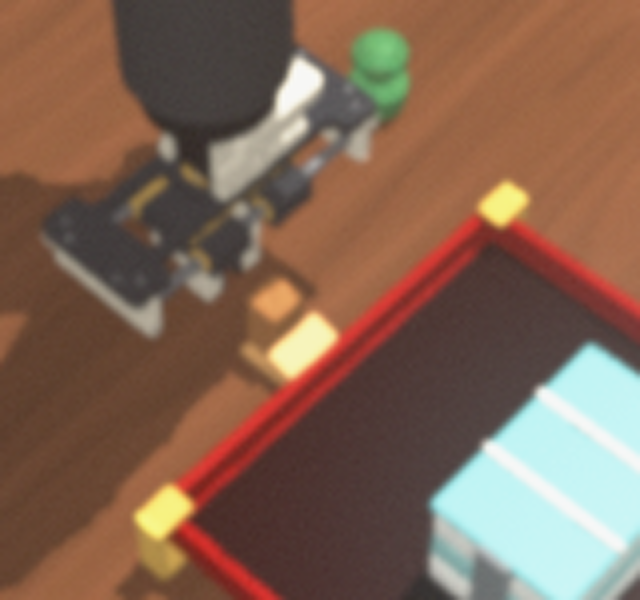

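Run:
```python
from h import *
f=lambda x,y:((x+.5)/4+240-.5,(y+.5)/4+160-.5)
print(onz("scene",*f(275,299),.048),onz("scene",*f(503,203),.052),onz("scene",*f(163,512),.052))
```

```text
[ 0.54885083 -0.03641155  0.048     ] [0.60606908 0.10545184 0.052     ] [ 0.59972592 -0.18069769  0.052     ]
```

>>> step_arm(plan="0 0.5 0 0 0 0 0;0 0.6 0 0 0 0 0;0 0.5 0 0 0 0 0;0 0.2 0 0 0 0 0;0 0 0 0 0 0 0;0 0 0 0 0 0 0")

```text
clock: 20.03
tool_pos: [0.5184, -0.0343, -0.0088]
orientation: [180.0, 0.0, -1.2]
force: [0.4, 0.3, -0.9]
opening: 0.0004
```

>>> step_arm(plan="0 0.1 0 0 0 0 0;0 0.1 0 0 0 0 0;0 0.1 0 0 0 0 0;0 0.1 0 0 0 0 0;0 0 0 0 0 0 0;0 0 0 0 0 0 0")

```text
clock: 20.53
tool_pos: [0.5222, -0.0344, -0.0086]
orientation: [180.0, 0.0, -1.2]
force: [-0.1, -0.5, 0.4]
opening: 0.001
```

>>> step_arm(plan="0 0.1 0 0 0 0 0;0 0.1 0 0 0 0 0;0 0.1 0 0 0 0 0;0 0 0 0 0 0 0;0 0 0 0 0 0 0")

```text
clock: 20.95
tool_pos: [0.5237, -0.0348, -0.0088]
orientation: [180.0, 0.2, -1.2]
force: [-5.2, 0.7, 4.4]
opening: 0.0005
```

>>> step_arm(plan="0 0.1 0 0 0 0 0;0 0.1 0 0 0 0 0;0 0 0 0 0 0 0;0 0 0 0 0 0 0")

```text
clock: 21.28
tool_pos: [0.5255, -0.0349, -0.0088]
orientation: [180.0, 0.2, -1.2]
force: [-5.7, 0.8, 3.5]
opening: 0.0007
```

>>> step_arm(plan="0 0.1 0 0 0 0 0;0 0.1 0 0 0 0 0;0 0 0 0 0 0 0;0 0 0 0 0 0 0")

```text
clock: 21.62
tool_pos: [0.5274, -0.035, -0.0088]
orientation: [180.0, 0.2, -1.2]
force: [-5.5, 0.2, 4.2]
opening: 0.0003
```

>>> step_arm(plan="0 0.1 0 0 0 0 0;0 0.1 0 0 0 0 0;0 0 0 0 0 0 0;0 0 0 0 0 0 0")

```text
clock: 21.95
tool_pos: [0.5295, -0.0351, -0.0088]
orientation: [180.0, 0.2, -1.2]
force: [-5.9, 0.3, 3.7]
opening: 0.0007
```

>>> step_arm(plan="0 0.1 0 0 0 0 0;0 0.1 0 0 0 0 0;0 0 0 0 0 0 0;0 0 0 0 0 0 0")

```text
clock: 22.28
tool_pos: [0.5315, -0.0351, -0.0089]
orientation: [180.0, 0.2, -1.2]
force: [-5.0, 0.5, 3.9]
opening: 0.0009
```

>>> step_arm(plan="0 0.1 0 0 0 0 0;0 0 0 0 0 0 0;0 0 0 0 0 0 0")

```text
clock: 22.53
tool_pos: [0.5324, -0.0352, -0.0089]
orientation: [180.0, 0.2, -1.2]
force: [-6.0, -0.4, 3.5]
opening: 0.0007
```

>>> step_arm(plan="0 0.1 0 0 0 0 0;0 0 0 0 0 0 0;0 0 0 0 0 0 0")

```text
clock: 22.78
tool_pos: [0.5334, -0.0352, -0.0089]
orientation: [180.0, 0.2, -1.2]
force: [-5.8, -1.0, 3.4]
opening: 0.0006
```

>>> step_arm(plan="0 0.1 0 0 0 0 0;0 0 0 0 0 0 0;0 0 0 0 0 0 0")

```text
clock: 23.03
tool_pos: [0.534, -0.0353, -0.0089]
orientation: [180.0, 0.2, -1.2]
force: [-8.0, 0.7, 5.7]
opening: 0.0004
```

>>> step_arm(plan="0 0.1 0 0 0 0 0;0 0 0 0 0 0 0;0 0 0 0 0 0 0")

```text
clock: 23.28
tool_pos: [0.5339, -0.0353, -0.0091]
orientation: [179.9, 0.3, -1.2]
force: [-10.2, 1.2, 6.7]
opening: 0.0003
```

>>> step_arm(plan="0 0.1 0 0 0 0 0;0 0 0 0 0 0 0;0 0 0 0 0 0 0")

```text
clock: 23.53
tool_pos: [0.5339, -0.0355, -0.0092]
orientation: [179.9, 0.4, -1.2]
force: [-12.0, 2.1, 9.6]
opening: 0.0003
```

Run:
```python
from h import *
s=force(4)
a=cv2.resize(s[160:310,240:400],None,fx=4,fy=4,interpolation=cv2.INTER_CUBIC)[:600]
cv2.imwrite("pics/s15.png",a)
```

```text
F,M,tcp [-1.25672e+01  2.37120e+00  9.68190e+00  8.21200e-01  4.47060e+00
  4.52000e-02  5.33900e-01 -3.55000e-02 -9.20000e-03] clock 23.7333
```

View pics/s15.png

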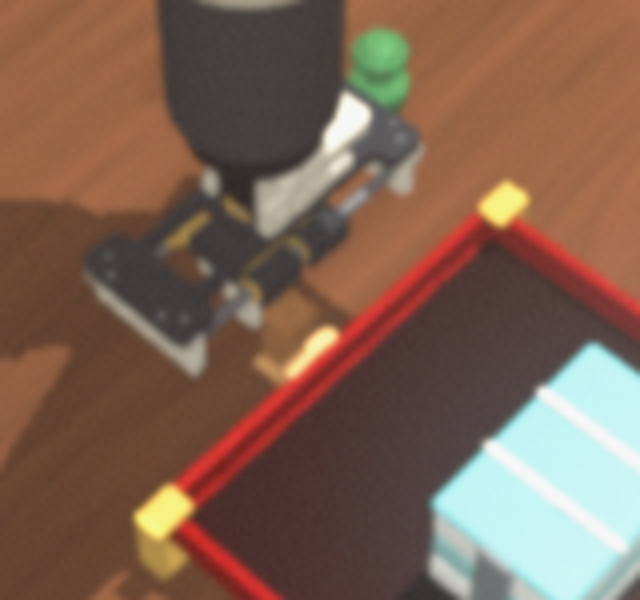

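>>> step_arm(plan="0 0 0 -0.03 0 0 0;0 0 0 0 0 0 0;0 0 0 0 0 0 0")

```text
clock: 23.98
tool_pos: [0.5339, -0.0355, -0.0092]
orientation: [179.9, 0.4, -1.3]
force: [-11.1, 1.6, 6.2]
opening: 0.0004
```

Run:
```python
from h import *
s=force(3)
cv2.imwrite("pics/sfull.png",s)
s0=cv2.imread("pics/scene0.png")
# red rim profile along a line perpendicular to the front edge, several places
def red(im): 
    b,g,r=cv2.split(im.astype(float)); return r-np.maximum(b,g)
for x in (300,310,345,355):
    for n,im in(("0",s0),("now",s)):
        col=red(im)[200:300,x-1:x+2].mean(1); 
        i=np.where(col>60)[0]
        # first rising edge subpixel
        j=i[0]; sub=200+j-1+(60-col[j-1])/(col[j]-col[j-1]); print(x,n,round(sub,2),end="; ")
    print("pred")
# predicted shift of rim for 11 mm rise
for u in(300,355):
    P=onz("scene",u,250,.038)
X=np.array([.59,-.037,.036]);print(proj("scene",X),proj("scene",X+[0.001,0,.011]))
X=np.array([.59,.05,.036]);print(proj("scene",X),proj("scene",X+[0.001,0,.011]))
```

```text
F,M,tcp [-1.19241e+01  1.79260e+00  6.58980e+00  6.93600e-01  4.08150e+00
  7.07000e-02  5.33900e-01 -3.55000e-02 -9.20000e-03] clock 24.1333
300 0 265.25; 300 now 263.46; pred
310 0 256.15; 310 now 254.48; pred
345 0 224.55; 345 now 222.24; pred
355 0 215.47; 355 now 213.11; pred
[321.37507647 247.21464898] [321.72946553 244.83478771]
[345.34861938 224.52664825] [345.88496147 222.04720147]
```

>>> step_arm(plan="0 0 0 -0.05 0 0 0;0 0 0 0 0 0 0;0 0 0 0 0 0 0")

```text
clock: 24.38
tool_pos: [0.5339, -0.0355, -0.0091]
orientation: [179.9, 0.4, -1.3]
force: [-9.8, 0.9, 1.4]
opening: 0.0005
```

Run:
```python
from h import *
force(3)
```

```text
F,M,tcp [-9.8736e+00  1.1498e+00  1.1690e+00  5.2880e-01  3.3604e+00  4.6300e-02
  5.3390e-01 -3.5500e-02 -9.1000e-03] clock 24.5333
```

>>> step_arm(plan="0 0.05 0 0 0 0 0;0 0.05 0 0 0 0 0;0 0 0 0 0 0 0;0 0 0 0 0 0 0")

```text
clock: 24.87
tool_pos: [0.5339, -0.0355, -0.0091]
orientation: [179.9, 0.5, -1.3]
force: [-13.2, 2.3, 4.4]
opening: 0.0003
```

Run:
```python
from h import *
force(4)
```

```text
F,M,tcp [-1.30413e+01  2.60640e+00  4.91910e+00  9.99900e-01  4.57510e+00
  5.72000e-02  5.33900e-01 -3.55000e-02 -9.10000e-03] clock 25.0667
```

>>> step_arm(plan="0 0 0 -0.05 0 0 0;0 0.05 0 0 0 0 0;0 0 0 0 0 0 0;0 0 0 0 0 0 0")

```text
clock: 25.4
tool_pos: [0.5339, -0.0356, -0.0091]
orientation: [179.9, 0.6, -1.3]
force: [-13.4, 3.1, 1.2]
opening: 0.0002
```

Run:
```python
from h import *
force(4)
```

```text
F,M,tcp [-1.24351e+01  3.06210e+00  1.73350e+00  9.70600e-01  4.47950e+00
  6.53000e-02  5.33900e-01 -3.56000e-02 -9.10000e-03] clock 25.6
```

>>> step_arm(plan="0 0.05 0 -0.01 0 0 0;0 0 0 0 0 0 0;0 0 0 0 0 0 0")

```text
clock: 25.85
tool_pos: [0.534, -0.0357, -0.0091]
orientation: [179.9, 0.6, -1.3]
force: [-14.2, 3.9, 3.3]
opening: 0.0005
```

Run:
```python
from h import *
force(4)
```

```text
F,M,tcp [-1.37425e+01  3.23880e+00  3.08980e+00  1.16950e+00  4.89220e+00
  6.66000e-02  5.33900e-01 -3.57000e-02 -9.10000e-03] clock 26.05
```

The push has reached 13.7 N against a sliding baseline of about 5.5 N, which is about +8 N, and the wedge is held. I'm backing off gently.

>>> step_arm(plan="0 -0.1 0 0 0 0 0;0 -0.2 0 0 0 0 0;0 -0.3 0 0 0 0 0;0 -0.5 0 0 0 0 0;0 -1 0 0 0 0 0;0 -1.5 0 0 0 0 0;0 -1.5 0 -0.5 0 0 0;0 -0.5 0 -2 0 0 0;0 0 0 -3 0 0 0;0 0 0 -3 0 0 0;0 0 0 0 0 0 0;0 0 0 0 0 0 0")

```text
clock: 27.05
tool_pos: [0.4858, -0.033, 0.0802]
orientation: [-179.9, -0.3, -1.2]
force: [-0.9, 0.2, 0.0]
opening: 0.0006
```

Run:
```python
from h import *
from plant import snapshot
s=force(2);t=snapshot("top")
cv2.imwrite("pics/send.png",s)
a=cv2.resize(s[160:310,240:400],None,fx=4,fy=4,interpolation=cv2.INTER_CUBIC)[:600]
cv2.imwrite("pics/s16.png",a)
a=cv2.resize(t[60:260,240:480],None,fx=3,fy=3,interpolation=cv2.INTER_CUBIC)[:600]
cv2.imwrite("pics/t16.png",a)
s0=cv2.imread("pics/scene0.png");s1=cv2.imread("pics/sfull.png")
def red(im): 
    b,g,r=cv2.split(im.astype(float)); return r-np.maximum(b,g)
for x in (300,310,345,355):
    for n,im in(("0",s0),("push",s1),("now",s)):
        col=red(im)[200:300,x-1:x+2].mean(1); j=np.where(col>60)[0][0]
        print(x,n,round(200+j-1+(60-col[j-1])/(col[j]-col[j-1]),2),end="; ")
    print()
```

```text
F,M,tcp [-0.4719 -0.1881  0.233  -0.0084  0.0375 -0.0212  0.4843 -0.0334  0.0783] clock 27.15
300 0 265.25; 300 push 263.46; 300 now 262.62; 
310 0 256.15; 310 push 254.48; 310 now 231.92; 
345 0 224.55; 345 push 222.24; 345 now 222.21; 
355 0 215.47; 355 push 213.11; 355 now 213.06;
```

View pics/s16.png

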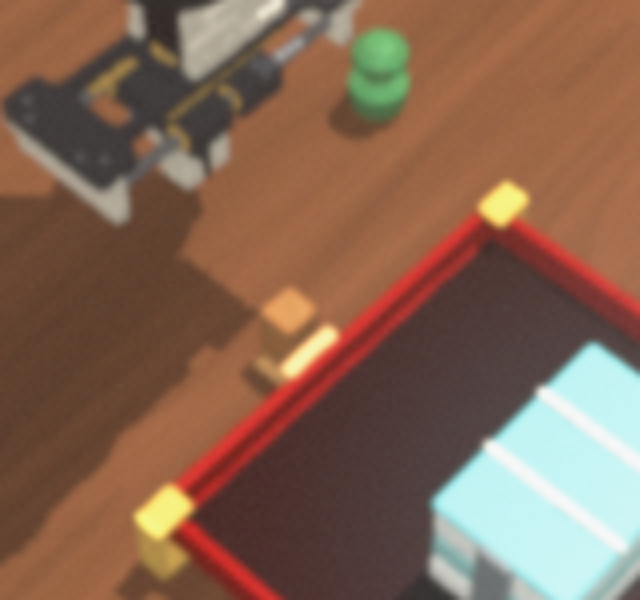

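View pics/t16.png

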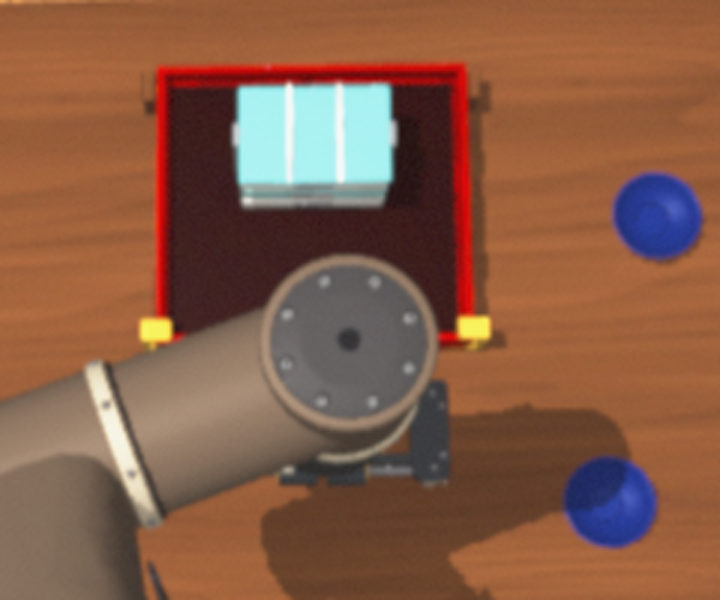

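Run:
```python
from h import *
f=lambda x,y:((x+.5)/4+240-.5,(y+.5)/4+160-.5)
print(onz("scene",*f(288,309),.048))
from plant import workorder
print(workorder.close_job())
```

```text
[ 0.55925557 -0.03658274  0.048     ]
the job is handed in; nothing more can be done
None
```

I gripped the middle-sized wedge by its block, carried it over the stopper and set it flat in front of the tray. I slid its thin end under the middle of the front edge while still holding it. For the last 10 mm or so I let go and pushed on the block's rear face with closed fingers. The push stayed at about 5.5 N, then climbed against the stops to 13.7 N (about +8 N), and I backed off. The job was handed in at about 27 s; no verdict came back.

**Last checks:**
- **Tray:** its front rim rose 1.7–2.4 px in the scene view, about 11 mm, which matches level. It stayed there after I let go at the two rim points that were still clear to measure. A third read a little higher, and a fourth gave a meaningless value.
- **Wedge:** its block was at y = −0.0366 m, against about −0.037 m for the middle between the brackets. It looked square to the edge and flat.
- **Bystanders:** the stopper and both dishes looked undisturbed. The crusher was out of the last pictures I viewed.
- **Robot:** it was clear of everything, with the wrist force near zero.

**What disagreed or could not be checked:**
- **Finger height:** the pictures put the fingertips about 26 mm higher than the reported TCP height. I set heights from the pictures and touch instead.
- **Final push:** part of it went into pressing down on the block (3–10 N at times). I eased that before the last reading, so +8 N is approximate.
- **Grip force:** during the slide-in, the gripper pressed the wedge into the table with about 8 N. After I raised it slightly, it lifted the wedge by about 0.5 mm until I set it down again.
- **Contact force:** I could not measure the wedge-to-tray force after release. I inferred it from the push.

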